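# Fit the matching restrictor cartridge and set the throttle lever of a flow-check stand

## Robot

A 7-joint arm with a two-finger parallel gripper is mounted at the origin on a cart in front of the work surface, level with it; the furniture and walls round the work are solid. World frame = base frame: x ahead of the robot, y to its left, z up, the work surface at z = 0. Lengths are in m, angles in rad, forces in N, time in s.
With the tool pointing down it reaches from about 0.35 to 0.9 m from the base axis. Payload 8.1 kg.
Tool frame: the origin (TCP) lies at the very end of the fingers, on their centre line; the grasp point (between the pads) lies 19 mm behind it; z points along the fingers, y is the line along which they close (so a half turn about z gives the same grasp; the last joint's range is limited). The gripper opens to 92 mm and grips with 3 to 60 N. Pads are 19 mm wide; open, the fingers measure 130 mm over their backs; the gripper's body (75 mm by 190 mm) begins 47 mm behind the grasp point.
Start: joints at [1.044, 0.434, 0.025, 1.573, -0.012, 1.134, -0.075], TCP at [0.257, -0.57, 0.227] pointing down, gripper open.
Joint ranges: [-2.62, 2.62], [-0.44, 2.09], [-1.27, 1.32], [0.08, 2.57], [-1.32, 4.46], [0.12, 2], [-2.74, 2.74]. Speed limits (rad/s): [2.22, 2.22, 3.01, 3.01, 3.14, 3.14, 3.14].

## Interface

Orientations are given as a rotation vector (axis times angle).
In Python, from cell import arm gives the robot as it stands.
- The arm moves only by the tool carry_out, never from a script. Its argument "commands" is a list of rows, each a list of 7 numbers: the opening, from 0 (shut) to 1 (fully open), then the shift along the tool's x, y, z each as a share of 0.025 m, from -1 to 1, then the turn, a rotation vector about the tool's x, y, z each as a share of 0.1 rad, from -1 to 1. A call has 1 to 8 rows; each row shifts and turns the commanded pose from where the row before left it, along the tool's axes as they then stand; what a row does not reach is not made up. A row lasts 1/10 s, in which the tool goes at most 50 mm and 8.59 degrees, less where a joint would pass 70% of its speed; a pose out of reach is approached as far as the arm can. A call with a number of a shift or a turn outside -1 to 1 is refused whole. A call with a gripper value outside its range is refused whole. The fingers move at their own pace and stop on an object; "squeeze" is the grip in N (left out, the last holds). Time passes only in rows, so rows that do not move let the fingers close. It gives the time, the measured TCP pose, the force, the opening and the grip force at its end, in the units of the state.
- arm.observe(): the state, without advancing time (a new reading comes with each control period).
- arm.get_image(name): name is "scene" or "top" or "wrist"; returns a dict with "pixels" (400x640x3 uint8, red, green, blue), "range_z" (400x640 float32, m along the optical axis (not along the pixel's ray), 0 where there is no reading), "mtx" (3x3 intrinsics, pixels), "R" (3x3) and "t" (3): a world point X has camera coordinates R X + t; the wrist camera has in their place "tool_from_camera" (4x4, takes a point from camera to tool coordinates, whose origin is the TCP and whose axes are the flange's). Camera axes: x right, y down, z forward; pixel columns grow to the right and rows downward; lengths in m; the calibration is good to about 2 mm. A picture is of the moment at which its call begins: read the wrist's pose just before it.
- arm.sign_off(): hands the job in; it is judged then, once.
The state is a dict: "clock": time; "joints": joint angles; "dq": joint speeds; "joint_efforts": joint torques, N m; "position": TCP position; "ee_rot": TCP orientation; "force": force on the tool from outside, world axes, zero at the start; "ft_torque": the same for the moment, N m; "width": opening from 0.0 (shut) to 1.0 (fully open); "gripper_force": force on a finger pad.
Only numpy, scipy, OpenCV 4.12 (cv2) and the standard library are available. Lean on these libraries where they do the work, as an engineer would, in place of code of your own. Each camera call takes 0.05 s, during which the arm holds its last target. There are 200 camera calls.

## Task

Prepare the flow-check stand: of the three look-alike white cartridges, lay the one whose length just fits the rest between the stand's four corner posts flat in that rest. Then swing the throttle lever on the sloping face until its pointer is in line with the small set marker, and leave it there. Do not move the set marker, and leave the other two cartridges, the label roll and the tape roll where they are.

Things in the scene. Friction and masses are not known exactly. Their poses are not given: they have to be found in the camera images.
- stand: fixed flow-check stand: grey base plate 12 mm thick (in its frame x -52..116, y -86..86 mm, and x -52..26 out to y -212 mm) and a white wedge console, y -82..82 mm, whose aluminium face rises away from the robot at 30 degrees from level (outward normal (-0.5, 0, 0.866)). Origin on the underside, below the lever's pivot; x away from the robot, z up. Guard over the lever: see guard
- cradle (a point): middle of the cartridge rest's floor (12 mm above the desk); axes as the stand's. The cartridge lies along y between four L-shaped aluminium corner posts 24 mm high: 91 mm clear along y, 52 mm clear along x. The side lips reach in only 8 mm from the end posts; the middle 75 mm of both long sides is open for fingers. The console wall is 68 mm away on the +y side
- pivot (a point): the lever's pivot on the face surface, on the stand's middle plane, 65 mm above the desk
- lever (a joint): angle of the throttle lever about the face's outward normal (rad), -0.9 to 0.8: 0 = pointing straight up the slope, positive = swung toward the stand's +y (left as the robot sees it). Stiff by friction (about 2 N at the handle); it stays where it is left.
- lever_grip (a point): middle of the lever's handle, a black round post 20 mm in diameter standing out along the face's normal 72 mm from the pivot; it reaches from 12 to 64 mm off the face, this point is 42 mm off. x: from the pivot outward along the lever; z: along the post (face normal)
- marker_rider (a joint): angle of the set marker about the same pivot and in the same sense as the lever (rad), -0.35 to 0.6. The lever is right when its angle equals this one.
- set_marker (a point): tip of the set marker, a small black pointed rider (14 mm wide, 14 mm off the face) on the arc rail, 98 mm from the pivot, pointing to the pivot; x points outward from the pivot
- short_cartridge: white plastic tube of 34 mm diameter with a 46 x 46 mm square flange, 6 mm thick, at each end; 68 mm long over all. Lies on its flanges; origin at the middle of its underside, tube axis along its y at 23 mm height, z up.
- middle_cartridge: the same, 85 mm long over all (73 mm of tube between the flanges): the one that fits the rest
- long_cartridge: the same, 102 mm long over all
- label_roll: bystander: white roll of labels lying on its side, 58 mm diameter, 33 mm high; origin at the middle of its underside
- tape_roll: bystander: roll of brown packing tape, 92 mm diameter, 48 mm high; origin at the middle of its underside
- guard (a point): middle of the guard bail's outer cross bar (10 mm round, 154 mm wide along the stand's y): 124 mm up the slope from the pivot and 128 mm off the face; a second bar is 80 mm off. The bail stops a tool coming straight down on the lever handle; come in below it along the face's normal, tilted about 30 degrees
- mat: thin grey mat, 275 x 130 x 5 mm, on which the three cartridges lie side by side; origin at the middle of its underside

How it is judged:
By the outcome, as a careful person would: the job done as asked, in the order asked, and still so for the second after the job is handed in, with the robot touching nothing.
It also fails if it takes over 61 s, if anything falls off the work surface, if the arm or the gripper's body presses on something with over 40 N, if the wrist force passes 120 N, or if a joint passes its speed limit or range.

## Working session

There is one attempt and no reset: what is moved stays moved. The work goes in short steps, Python scripts to look and compute and a tool call to move; the robot and the scene stay as the last step left them, time stands still between calls to the robot, and variables do not carry over. Pictures are saved under pics/ and viewed, at most 10 in all, crops included, and the job is handed in when it is done.

Besides the shell and the picture viewer there is one more tool, called after "Call:" as a command line: name --pt "numbers of a row" for each row, then --argument value for the rest. carry_out: Moves the arm, as the interface text tells. Shift numbers are shares of 0.025 m and turn numbers shares of 0.1 rad, none past 1 either way. Its arguments: {"type":"object","properties":{"commands":{"type":"array"},"squeeze":{"type":"number"}},"required":["commands"]}

```bash
ls; mkdir -p pics; cat > h.py <<'E'
import numpy as np, cv2, pickle
from scipy.spatial.transform import Rotation as Ro
from cell import arm
def grab(n,save=None):
    s=arm.observe(); im=arm.get_image(n)
    if n=="wrist":
        T=np.eye(4);T[:3,:3]=Ro.from_rotvec(s["ee_rot"]).as_matrix();T[:3,3]=s["position"]
        C=np.linalg.inv(T@im["tool_from_camera"]); im["R"]=C[:3,:3]; im["t"]=C[:3,3]
    if save: cv2.imwrite("pics/"+save,im["pixels"][:,:,::-1]); pickle.dump(im,open("pics/"+save+".pkl","wb"))
    return im
def cloud(im):
    z=im["range_z"];v,u=np.mgrid[:z.shape[0],:z.shape[1]]
    K=im["mtx"];c=np.stack([(u-K[0,2])/K[0,0]*z,(v-K[1,2])/K[1,1]*z,z],-1)
    P=(c-im["t"])@im["R"]; P[z==0]=np.nan; return P
def ray(im,uv,h):
    d=im["R"].T@np.linalg.inv(im["mtx"])@np.array([uv[0],uv[1],1.]); o=-im["R"].T@im["t"]
    return o+d*(h-o[2])/d[2]
def proj(im,X):
    c=im["R"]@np.asarray(X)+im["t"]; p=im["mtx"]@c; return p[:2]/p[2]
E
python3 - <<'E'
from h import *
for n in("scene","top"):
    im=grab(n,n+"0.png"); print(n,-im["R"].T@im["t"],im["R"].tolist())
s=arm.observe();print(s)
E
```

```text
pics
scene [-0.01644782  0.61563472  0.55782606] [[-0.7384945388091104, -0.6737501432698126, 0.02620230129255171], [-0.32320819221709796, 0.3196269067274059, -0.8907160630524328], [0.591745114583022, -0.6662577466264664, -0.4538042908868854]]
top [0.41535239 0.05174161 1.08614241] [[0.0210568962186573, -0.9997763973363586, -0.0019397037835781937], [-0.9950079581088661, -0.02076708661855775, -0.09761091851531006], [0.09754881045744163, 0.003985403682018886, -0.9952227620667795]]
{'clock': 0.1, 'joints': array([ 1.04440142,  0.43515272,  0.02497639,  1.57397079, -0.01159826,
        1.13395281, -0.07507518]), 'dq': array([-0.00019088, -0.00129864,  0.00121194, -0.00106823,  0.00018896,
        0.00044864, -0.0005294 ]), 'joint_efforts': array([ 2.63620961e-03, -6.69132757e+01,  9.87947993e-01, -3.15145290e+01,
       -6.05619955e-02,  3.73419200e-02, -6.31855050e-05]), 'position': array([ 0.25679226, -0.56934502,  0.22603748]), 'ee_rot': array([-3.07009370e+00, -6.60385843e-01,  6.33068761e-04]), 'force': array([-0.06309109, -0.59619809, -0.75688577]), 'ft_torque': array([-0.06276329, -0.00081854, -0.01465398]), 'gripper_force': 0.0, 'width': 1.002262126671298}
```

View pics/top0.png

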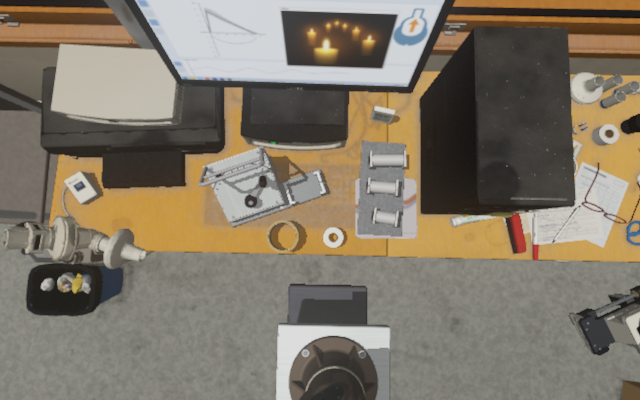

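View pics/scene0.png

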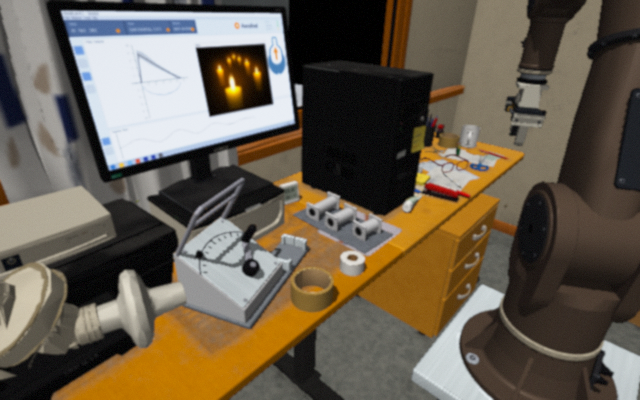

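The top view shows the stand at about (255,190), the rest at (305,188), and the three cartridges at (387,160), (383,187) and (386,218). The tape roll is at (284,236) and the label roll at (333,238). A tall PC tower stands at columns 420-570. The scene view shows the same layout, with the bail over the lever.

```bash
python3 - <<'E'
from h import *
t=pickle.load(open("pics/top0.png.pkl","rb"));s=pickle.load(open("pics/scene0.png.pkl","rb"))
P=cloud(t)
for u,v in[(387,160),(383,187),(386,218),(360,190),(500,120),(430,205),(560,200),(470,40),(305,188),(284,222),(333,230),(300,240),(560,230),(250,200),(262,182),(300,60),(600,330),(300,130),(330,300),(333,290)]:
    print(u,v,P[v,u].round(3))
a=cv2.resize(t["pixels"][140:240,190:350],None,fx=5,fy=5,interpolation=cv2.INTER_CUBIC)
cv2.imwrite("pics/topc.png",a[:,:,::-1])
a=cv2.resize(s["pixels"][165:335,165:405],None,fx=3.3,fy=3.3,interpolation=cv2.INTER_CUBIC)
cv2.imwrite("pics/scenec.png",a[:,:,::-1])
E
```

```text
387 160 [ 0.622 -0.141  0.042]
383 187 [ 0.544 -0.13   0.045]
386 218 [ 0.457 -0.138  0.047]
360 190 [ 0.539 -0.069  0.008]
500 120 [ 0.631 -0.286  0.405]
430 205 [ 0.491 -0.241  0.115]
560 200 [ 0.482 -0.391  0.406]
470 40 [ 0.799 -0.242  0.383]
305 188 [0.541 0.091 0.011]
284 222 [0.44  0.146 0.048]
333 230 [0.421 0.008 0.032]
300 240 [ 0.39   0.103 -0.004]
560 230 [ 0.435 -0.648  0.006]
250 200 [0.496 0.235 0.089]
262 182 [0.538 0.196 0.148]
300 60 [0.773 0.096 0.336]
600 330 [ 0.235 -0.505  0.334]
300 130 [0.685 0.105 0.112]
330 300 [ 0.109 -0.011 -0.634]
333 290 [ 0.153 -0.024 -0.636]
```

View pics/topc.png

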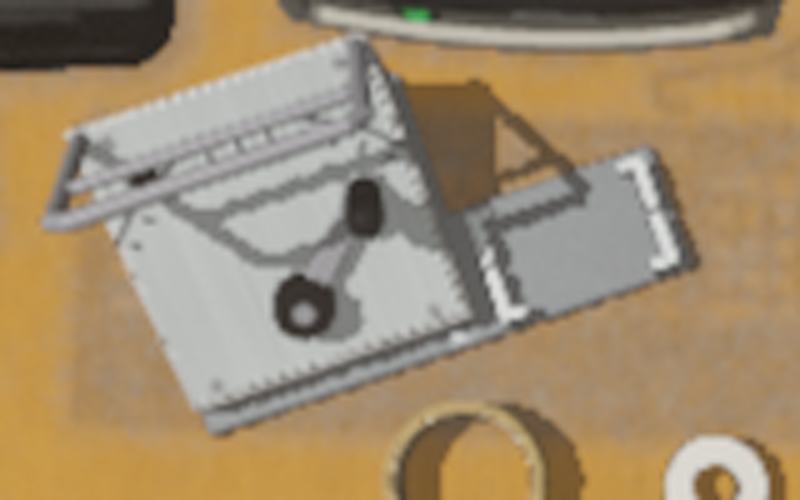

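View pics/scenec.png

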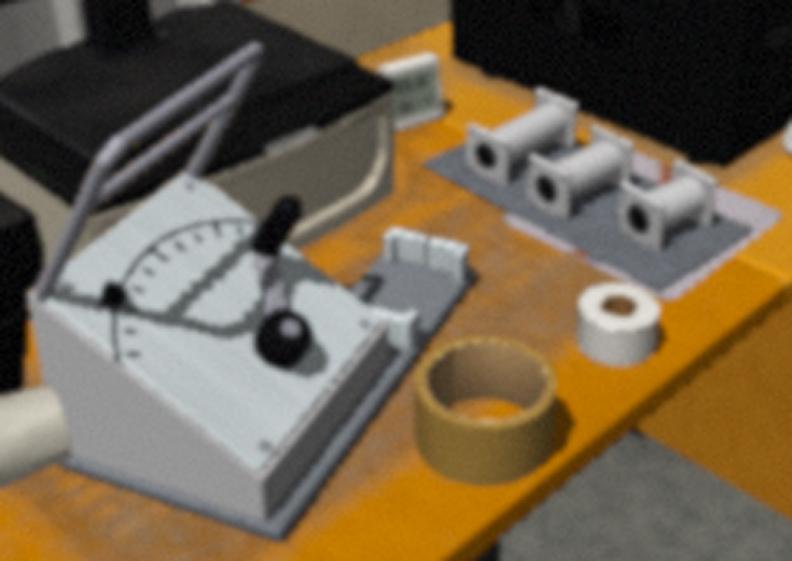

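The crops show the marker rider left of the lever: top crop (145,178), which is about (219,176) in the full top view. The lever is swung right, with its post at top crop (365,207). The rest posts are visible at crop (490-520, 250-315) and (630-670, 165-270).

Call:
carry_out --pt "0.65 0.89 -0.97 0 0 0 0" --pt "0.65 0.89 -0.97 0 0 0 0" --pt "0.65 0.89 -0.97 0 0 0 0" --pt "0.65 0.89 -0.97 0 0 0 0" --pt "0.65 0.89 -0.97 0 0 0 0" --pt "0.65 0.89 -0.97 0 0 0 0" --pt "0.65 0.89 -0.97 0 0 0 0" --pt "0.65 0.89 -0.97 0 0 0 0"

```text
clock: 0.9
position: [0.3395, -0.3183, 0.2265]
ee_rot: [-3.071, -0.66, 0.001]
force: [0.7, -0.5, 0.2]
width: 0.654
gripper_force: 0.0
```

```bash
python3 - <<'E'
from h import *
t=pickle.load(open("pics/top0.png.pkl","rb"));P=cloud(t)
m=(P[...,2]>.35)&(P[...,1]<-.1)&(P[...,0]>.3); q=P[m]; print("PC",np.percentile(q,[1,99],axis=0).round(3))
print(arm.get_image("wrist")["tool_from_camera"].round(3))
# corners of base plate
for u,v in[(655,148),(697,265),(215,432)]: print(ray(t,(190+(u+.5)/5-.5,140+(v+.5)/5-.5),.012).round(4))
# white cartridge blobs
hsv=cv2.cvtColor(t["pixels"],cv2.COLOR_RGB2HSV)
m=((P[...,2]>.025)&(P[...,2]<.07)&(P[...,1]<-.07)&(P[...,1]>-.2)&(P[...,0]>.42)&(P[...,0]<.66)).astype(np.uint8)
n,l,st,c=cv2.connectedComponentsWithStats(m)
for i in range(1,n):
    if st[i,4]>60:
        q=P[l==i]; r=cv2.minAreaRect(q[:,:2].astype(np.float32)); print(st[i],q.mean(0).round(3),r)
E
```

```text
PC [[ 0.472 -0.417  0.354]
 [ 0.811 -0.107  0.497]]
[[ 0.001 -0.954 -0.3    0.081]
 [ 1.     0.001 -0.    -0.   ]
 [ 0.    -0.3    0.954 -0.157]
 [ 0.     0.     0.     1.   ]]
[0.5968 0.0468 0.012 ]
[0.5286 0.0211 0.012 ]
[0.4262 0.2968 0.012 ]
[368 151  38  18 448] [ 0.623 -0.141  0.043] ((0.6243140697479248, -0.14017964899539948), (0.04508168250322342, 0.1021832525730133), 1.4333676099777222)
[366 178  32  19 405] [ 0.544 -0.127  0.042] ((0.5443329215049744, -0.1263350248336792), (0.08571969717741013, 0.0443073995411396), 86.90706634521484)
[371 208  27  20 337] [ 0.459 -0.134  0.043] ((0.4587135314941406, -0.13426369428634644), (0.06838887184858322, 0.04481155797839165), 82.69390106201172)
```

Call:
carry_out --pt "0.65 1 -0.95 0 0 0 0" --pt "0.65 1 -0.95 0 0 0 0" --pt "0.65 1 -0.95 0 0 0 0" --pt "0.65 1 -0.95 0 0 0 0" --pt "0.65 1 -0.95 0 0 0 0" --pt "0.65 1 -0.95 0 0 0 0" --pt "0.65 1 -0.95 0 0 0 0" --pt "0.65 1 -0.95 0 0 0 0"

```text
clock: 1.75
position: [0.4439, -0.0631, 0.2266]
ee_rot: [3.071, 0.66, -0.0]
force: [0.0, -1.2, 0.4]
width: 0.649
gripper_force: 0.0
```

Call:
carry_out --pt "0.65 0 0 -0.2 0 0 -1" --pt "0.65 0 0 -0.2 0 0 -1" --pt "0.65 0 0 -0.2 0 0 -1" --pt "0.65 0 0 -0.2 0 0 -1" --pt "0.65 0 0 -0.2 0 0 -1" --pt "0.65 0 0 -0.2 0 0 -1" --pt "0.65 0 0 -0.2 0 0 -1" --pt "0.65 0 0 -0.2 0 0 -1"

```text
clock: 2.55
position: [0.4434, -0.0645, 0.2667]
ee_rot: [-2.568, -1.809, 0.001]
force: [-0.6, 0.0, 0.1]
width: 0.645
gripper_force: 0.0
```

Call:
carry_out --pt "0.65 0 0 0 0 0 -1" --pt "0.65 0 0 0 0 0 -1" --pt "0.65 0 0 0 0 0 -0.92" --pt "0.65 0 1 0 0 0 0" --pt "0.65 0 1 0 0 0 0" --pt "0.65 0 1 0 0 0 0" --pt "0.65 0 0 0 0 0 0"

```text
clock: 3.25
position: [0.5208, -0.0687, 0.266]
ee_rot: [-2.282, -2.159, -0.001]
force: [-0.3, -0.2, 0.1]
width: 0.652
gripper_force: 0.0
```

```bash
python3 - <<'E'
from h import *
im=grab("wrist","w1.png");s=arm.observe();print(s["position"],s["ee_rot"],s["joints"].round(2),im["mtx"])
print(proj(im,[.544,-.127,.03]))
E
```

```text
[ 0.51914092 -0.06847325  0.26596618] [-2.28076441e+00 -2.15866250e+00  4.07753251e-04] [ 0.37  0.28 -0.43  1.73  0.12  1.16 -0.15] [[352.91736118   0.         319.54709529]
 [  0.         352.91736118 195.92253731]
 [  0.           0.           1.        ]]
[342.14020916 208.43586223]
```

View pics/w1.png

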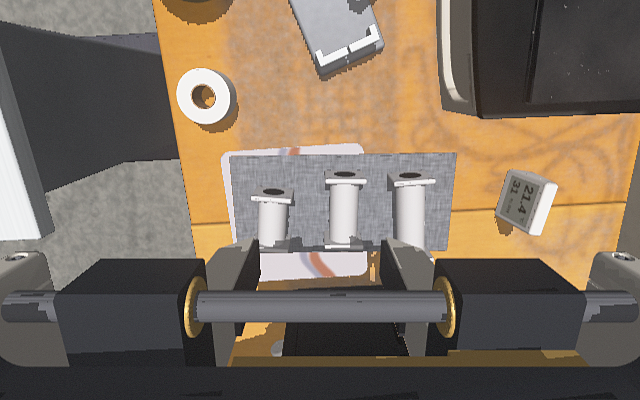

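The wrist view shows the middle cartridge's near flange at about (345,180) and its far flange at (345,248), the short one at (272,215) and the long one at (411,210). The rest's right-hand posts are at (350,50).

```bash
python3 - <<'E'
from h import *
im=pickle.load(open("pics/w1.png.pkl","rb"));P=cloud(im)
t=pickle.load(open("pics/top0.png.pkl","rb"));Pt=cloud(t)
for n,Q in(("w",P),("t",Pt)):
    m=(abs(Q[...,0]-.544)<.034)&(abs(Q[...,1]+.127)<.055)&(Q[...,2]>.022)&(Q[...,2]<.07);q=Q[m]
    print(n,len(q),"ext",np.percentile(q,[1,99],axis=0).round(4).tolist())
    # tube centreline: per-y slices
    ys=[];
    for y in np.arange(-.155,-.09,.01):
        k=q[abs(q[:,1]-y)<.005]
        if len(k)>5: ys.append((y,np.percentile(k[:,0],3),np.percentile(k[:,0],97),np.percentile(k[:,2],95)))
    print(np.round(ys,4).tolist())
    r=cv2.minAreaRect(q[:,:2].astype(np.float32));print(r)
    k=Q[(abs(Q[...,0]-.544)<.08)&(abs(Q[...,1]+.1)<.06)&(abs(Q[...,2])<.02)]; print("mat z",np.median(k[:,2]))
    # posts
    m=(Q[...,2]>.026)&(Q[...,2]<.05)&(Q[...,0]>.47)&(Q[...,0]<.62)&(Q[...,1]>.01)&(Q[...,1]<.16)
    q=Q[m]; print("posts",len(q),np.median(q[:,2]))
    c,l,st,ce=cv2.connectedComponentsWithStats(m.astype(np.uint8))
    for i in range(1,c):
        if st[i,4]>15:
            q=Q[l==i]; print(st[i],q.mean(0).round(4),cv2.minAreaRect(q[:,:2].astype(np.float32)))
E
```

```text
w 2439 ext [[0.522, -0.1686, 0.025], [0.5679, -0.0842, 0.051]]
[[-0.155, 0.5273, 0.5586, 0.0446], [-0.145, 0.5278, 0.5595, 0.0444], [-0.135, 0.5283, 0.5608, 0.0446], [-0.125, 0.5295, 0.5611, 0.0445], [-0.115, 0.5304, 0.5613, 0.0445], [-0.105, 0.5309, 0.5626, 0.0447], [-0.095, 0.5319, 0.5669, 0.0501]]
((0.5453763008117676, -0.12711253762245178), (0.08533065766096115, 0.04548259079456329), 86.67267608642578)
mat z 0.0035886188557742327
posts 674 0.034900293292663975
[348  24  32  29 351] [0.5735 0.0549 0.0344] ((0.5707838535308838, 0.056596092879772186), (0.03210419416427612, 0.01582460105419159), 20.619977951049805)
[315  46  34  21 323] [0.5378 0.0414 0.0347] ((0.5388023257255554, 0.04462885111570358), (0.03176812082529068, 0.015886623412370682), 20.327938079833984)
t 408 ext [[0.5217, -0.1681, 0.0262], [0.5649, -0.0836, 0.0528]]
[[-0.155, 0.5286, 0.557, 0.046], [-0.145, 0.5286, 0.56, 0.0461], [-0.135, 0.5287, 0.5591, 0.0467], [-0.125, 0.5288, 0.5594, 0.0463], [-0.115, 0.5309, 0.5624, 0.0465], [-0.105, 0.5307, 0.5621, 0.0473], [-0.095, 0.5309, 0.5612, 0.0455]]
((0.5443329215049744, -0.1263350248336792), (0.08571969717741013, 0.0443073995411396), 86.90706634521484)
mat z 0.003995373756616037
posts 188 0.03601949906615813
[313 171  12  24  81] [0.5554 0.0493 0.0355] ((0.5547896027565002, 0.05127212405204773), (0.06543605774641037, 0.015435989946126938), 20.603164672851562)
[283 182  12  23  85] [0.5215 0.1387 0.0352] ((0.5228027701377869, 0.13692571222782135), (0.06550902873277664, 0.015305322594940662), 19.845718383789062)
[280 198   4   7  20] [0.4971 0.1552 0.0435] ((0.49906429648399353, 0.15461386740207672), (0.008258001878857613, 0.018330903723835945), 86.72247314453125)
```

Call:
carry_out --pt "0.65 -0.76 0.39 0 0 0 0" --pt "0.65 -0.76 0.39 0 0 0 0" --pt "0.65 -0.75 0.38 0 0 0 0" --pt "0.65 0 0 1 0 0 0" --pt "0.65 0 0 1 0 0 0" --pt "0.65 0 0 1 0 0 0" --pt "0.65 0 0 1 0 0 0" --pt "0.65 0 0 1 0 0 0"

```text
clock: 4.1
position: [0.5432, -0.1268, 0.1409]
ee_rot: [-2.282, -2.159, 0.001]
force: [0.2, -0.5, -0.1]
width: 0.648
gripper_force: 0.0
```

Call:
carry_out --pt "0.65 0 0 1 0 0 0" --pt "0.65 0 0 1 0 0 0" --pt "0.65 0 0 0 0 0 0" --pt "0.65 0 0 0 0 0 0"

```text
clock: 4.5
position: [0.5438, -0.1266, 0.0921]
ee_rot: [-2.281, -2.159, 0.001]
force: [0.0, -0.6, -0.1]
width: 0.652
gripper_force: 0.0
```

Call:
carry_out --pt "0.65 0 0.04 0.81 0 0 0" --pt "0.65 0 0 0.81 0 0 0" --pt "0.65 0 0 0.81 0 0 0" --pt "0.65 0 0 0.81 0 0 0" --pt "0.65 0 0 0 0 0 0"

```text
clock: 5.0
position: [0.5446, -0.1268, 0.0103]
ee_rot: [-2.281, -2.159, 0.002]
force: [-1.2, -0.9, -0.3]
width: 0.654
gripper_force: 0.0
```

Call:
carry_out --pt "0 0 0 0 0 0 0" --pt "0 0 0 0 0 0 0" --pt "0 0 0 0 0 0 0" --pt "0 0 0 0 0 0 0" --pt "0 0 0 0 0 0 0" --pt "0 0 0 0 0 0 0" --squeeze 20

```text
clock: 5.6
position: [0.546, -0.1269, 0.0117]
ee_rot: [2.281, 2.158, 0.001]
force: [-1.0, 0.4, 8.4]
width: 0.363
gripper_force: 20.0
```

Call:
carry_out --pt "0 0 0 -0.5 0 0 0" --pt "0 0 0 -1 0 0 0" --pt "0 0 0 -1 0 0 0" --pt "0 0 0 -1 0 0 0" --pt "0 0 0 -1 0 0 0" --pt "0 0 0 0 0 0 0"

```text
clock: 6.2
position: [0.5475, -0.1268, 0.1272]
ee_rot: [2.278, 2.156, 0.006]
force: [-0.3, -0.7, -1.2]
width: 0.363
gripper_force: 20.0
```

Call:
carry_out --pt "0 0.98 -0.09 0 0 0 0" --pt "0 0.98 -0.09 0 0 0 0" --pt "0 0.98 -0.09 0 0 0 0" --pt "0 0.98 -0.09 -0.5 0 0 0" --pt "0 0.98 -0.09 -0.5 0 0 0" --pt "0 0.98 -0.09 0 0 0 0" --pt "0 0 0 0 0 0 0" --pt "0 0 0 0 0 0 0"

```text
clock: 7.0
position: [0.5395, 0.0211, 0.1479]
ee_rot: [-2.28, -2.161, 0.001]
force: [-0.3, -0.7, -1.6]
width: 0.362
gripper_force: 20.0
```

```bash
cat > posts.py <<'E'
from h import *
def posts(Q):
    m=(Q[...,2]>.028)&(Q[...,2]<.045)&(Q[...,0]>.47)&(Q[...,0]<.62)&(Q[...,1]>.02)&(Q[...,1]<.16)
    c,l,st,ce=cv2.connectedComponentsWithStats(m.astype(np.uint8))
    for i in range(1,c):
        if st[i,4]>15:
            q=Q[l==i]; q=q[q[:,2]>np.percentile(q[:,2],70)-.004]; r=cv2.minAreaRect(q[:,:2].astype(np.float32)); print(st[i],q.mean(0).round(4),np.round(r[0],4),np.round(r[1],4),round(r[2],1))
E
python3 - <<'E'
from posts import *
im=grab("wrist","w2.png");s=arm.observe();print(s["position"],s["ee_rot"])
P=cloud(im);posts(P)
k=P[(abs(P[...,0]-.545)<.02)&(abs(P[...,1]-.09)<.03)&(P[...,2]<.026)];print("floor",np.median(k,0))
t=pickle.load(open("pics/top0.png.pkl","rb"));Q=cloud(t)
m=(Q[...,2]>.06)&(Q[...,0]>.58)&(Q[...,1]<.11)&(Q[...,1]>.02);q=Q[m];print("box front",q[:,0].min(),np.percentile(q[:,0],2))
# held cartridge
m=(abs(P[...,0]-s["position"][0])<.035)&(abs(P[...,1]-s["position"][1])<.06)&(P[...,2]>.1)&(P[...,2]<.22)
a=im["pixels"].copy();cv2.imwrite("pics/w2s.png",a[:,:,::-1])
E
```

```text
[0.53949146 0.02012943 0.14775316] [-2.28164153e+00 -2.15915871e+00  2.04756325e-03]
[233   0  55  23 380] [0.4999 0.1537 0.042 ] [0.5043 0.1536] [0.0113 0.0316] 88.3
[286   7  49  31 748] [0.5401 0.1446 0.0349] [0.5387 0.142 ] [0.0323 0.0159] 18.6
[243  28  44  41 717] [0.5045 0.1313 0.0349] [0.5069 0.1298] [0.0321 0.0158] 21.6
[340 128  41  35 569] [0.5736 0.0554 0.0349] [0.571  0.0563] [0.0321 0.0161] 22.7
[296 155  44  20 508] [0.5385 0.0426 0.0349] [0.5388 0.0427] [0.0338 0.0129] 3.2
floor [0.54507947 0.0914693  0.01113968]
box front 0.6486451136418189 0.6587128905538671
```

View pics/w2.png

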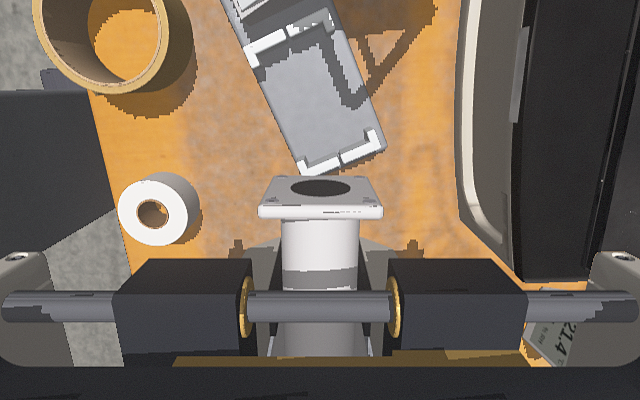

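The wrist view shows all four posts clear: left pair at about (265,50) and (320,20), right pair at (315,165) and (360,145). The held cartridge looks level in the fingers, with its near flange at (320,197).

```bash
python3 - <<'E'
from h import *
im=pickle.load(open("pics/w2.png.pkl","rb"));P=cloud(im);p=np.array([.5395,.0201,.1478])
R=Ro.from_rotvec([-2.2816,-2.1592,.002]).as_matrix()
for v in range(172,222,5): print(v,[((P[v,u]-p)@R).round(4).tolist() for u in(270,310,372)])
print([((P[v,320]-p)@R).round(4).tolist() for v in(235,250,262,275,290,330)])
E
```

```text
172 [[0.0087, -0.0446, 0.1498], [0.0175, -0.0079, 0.1134], [0.0093, 0.0462, 0.1479]]
177 [[0.0041, -0.0448, 0.1497], [0.0422, -0.0049, 0.0012], [0.0044, 0.0466, 0.1495]]
182 [[0.042, -0.0222, -0.0074], [0.0424, -0.0046, -0.0086], [0.0002, 0.0465, 0.1477]]
187 [[0.0424, -0.021, -0.0165], [0.0422, -0.0044, -0.0159], [0.0415, 0.0219, -0.013]]
192 [[0.0423, -0.0201, -0.0234], [0.0423, -0.0042, -0.0233], [0.0421, 0.0205, -0.0225]]
197 [[0.0421, -0.0193, -0.0293], [0.0424, -0.004, -0.0301], [0.042, 0.0196, -0.0288]]
202 [[0.0423, -0.0184, -0.0359], [0.0422, -0.0039, -0.0355], [0.0423, 0.0186, -0.0359]]
207 [[0.0414, -0.018, -0.0388], [0.0409, -0.0038, -0.0374], [0.0412, 0.0184, -0.038]]
212 [[0.0395, -0.0181, -0.0388], [0.0392, -0.0038, -0.0379], [0.0398, 0.0182, -0.0395]]
217 [[0.0373, -0.0183, -0.0382], [0.0372, -0.0039, -0.0378], [0.0374, 0.0185, -0.0381]]
[[0.0274, -0.0002, -0.0314], [0.0214, -0.0002, -0.0323], [0.0163, -0.0002, -0.0325], [0.0106, -0.0002, -0.0327], [0.0319, -0.0003, -0.0771], [-0.0155, -0.0001, -0.0326]]
```

Call:
carry_out --pt "0 0.98 -0.06 0 0 0 0" --pt "0 0.98 -0.06 0 0 0 0" --pt "0 0.98 -0.06 0 0 0 0" --pt "0 0 0 0 0 0 -0.83" --pt "0 0 0 0 0 0 -0.83" --pt "0 0 0 0 0 0 -0.83" --pt "0 0 0 0 0 0 -0.83" --pt "0 0 0 0 0 0 -0.83"

```text
clock: 7.85
position: [0.5395, 0.0927, 0.1477]
ee_rot: [-1.786, -2.584, 0.002]
force: [-0.0, 0.4, -1.6]
width: 0.366
gripper_force: 20.0
```

Call:
carry_out --pt "0 0 0 0.8 0 0 0" --pt "0 0 0 0.8 0 0 0" --pt "0 0 0 0.8 0 0 0" --pt "0 0 0 0.8 0 0 0" --pt "0 0 0 0 0 0 0" --pt "0 0 0 0 0 0 0"

```text
clock: 8.45
position: [0.5395, 0.0935, 0.0681]
ee_rot: [-1.789, -2.582, 0.002]
force: [0.3, 0.6, -0.7]
width: 0.368
gripper_force: 20.0
```

```bash
python3 - <<'E'
from h import *
s=arm.observe();p=s["position"];R=Ro.from_rotvec(s["ee_rot"]).as_matrix();print(p,R.round(4).tolist(),s["joints"].round(2))
d=np.array([.5388,.0935,p[2]])-p;print("tool",(d@R)/.025,"yaw err deg",110.55-np.degrees(np.arctan2(R[1,0],R[0,0])))
E
```

```text
[0.53947222 0.09349803 0.06814171] [[-0.3511, 0.9363, -0.0011], [0.9363, 0.3511, -0.0005], [-0.0001, -0.0012, -1.0]] [ 0.08  0.55 -0.48  1.9   0.35  0.78 -0.24]
tool [ 9.51526274e-03 -2.51488842e-02  2.96575991e-05] yaw err deg -0.006589293743019198
```

Call:
carry_out --pt "0 0.01 -0.03 0.5 0 0 0" --pt "0 0 0 0.5 0 0 0" --pt "0 0 0 0.5 0 0 0" --pt "0 0 0 0.3 0 0 0" --pt "0 0 0 0 0 0 0"

```text
clock: 8.95
position: [0.5378, 0.0942, 0.0218]
ee_rot: [-1.787, -2.582, 0.003]
force: [-1.2, 0.6, -1.9]
width: 0.363
gripper_force: 20.0
```

Call:
carry_out --pt "0 0 0 0.06 0 0 0" --pt "0 0 0 0.06 0 0 0" --pt "0 0 0 0 0 0 0"

```text
clock: 9.25
position: [0.539, 0.0945, 0.0204]
ee_rot: [1.788, 2.583, 0.0]
force: [0.3, -0.4, -1.4]
width: 0.364
gripper_force: 20.0
```

Call:
carry_out --pt "0 0 0 0.05 0 0 0" --pt "0 0 0 0 0 0 0" --pt "0.55 0 0 0 0 0 0" --pt "0.6 0 0 0 0 0 0" --pt "0.6 0 0 0 0 0 0" --pt "0.6 0 0 0 0 0 0"

```text
clock: 9.85
position: [0.5389, 0.0944, 0.0191]
ee_rot: [1.788, 2.583, 0.0]
force: [0.3, -0.6, 0.1]
width: 0.596
gripper_force: 0.0
```

Call:
carry_out --pt "0.6 0 0 -0.4 0 0 0" --pt "0.6 0 0 -0.8 0 0 0" --pt "0.6 0 0 -1 0 0 0" --pt "0.6 0 0 -1 0 0 0" --pt "0.6 0 0 -1 0 0 0" --pt "0.6 -1 0 -1 0 0 0" --pt "0.6 -1 0 -1 0 0 0" --pt "0.6 0 0 0 0 0 0"

```text
clock: 10.65
position: [0.5594, 0.0442, 0.1779]
ee_rot: [1.791, 2.574, 0.004]
force: [0.1, 0.5, 0.1]
width: 0.6
gripper_force: 0.0
```

```bash
python3 - <<'E'
from h import *
im=grab("wrist","w3.png");t=grab("top","t3.png");s=arm.observe();print(s["position"],s["ee_rot"])
c=np.array([.5388,.0935]);y=np.array([np.cos(np.radians(110.5)),np.sin(np.radians(110.5))]);x=np.array([y[1],-y[0]])
for n,i in(("w",im),("t",t)):
    P=cloud(i);q=P[(np.hypot(P[...,0]-c[0],P[...,1]-c[1])<.07)];L=np.c_[(q[:,:2]-c)@x,(q[:,:2]-c)@y,q[:,2]]
    k=L[(abs(L[:,1])<.05)&(abs(L[:,0])<.03)&(L[:,2]>.04)&(L[:,2]<.07)]
    print(n,np.percentile(k,[1,99],axis=0).round(4).tolist()); f=k[k[:,2]>.053]; print("flange tops",len(f))
    for sg in(1,-1):
        g=k[k[:,1]*sg>.035]; print(np.median(g,0).round(4) if len(g) else None)
E
```

```text
[0.5566781  0.04725103 0.17488108] [1.78922999e+00 2.58096578e+00 1.51441548e-03]
w [[-0.0206, -0.0414, 0.0407], [0.0207, 0.0416, 0.058]]
flange tops 909
[0.0001 0.0388 0.0567]
[ 0.0001 -0.0375  0.0561]
t [[-0.0211, -0.0133, 0.0403], [0.0196, 0.0432, 0.06]]
flange tops 61
[-0.0014  0.0395  0.0563]
None
```

View pics/w3.png

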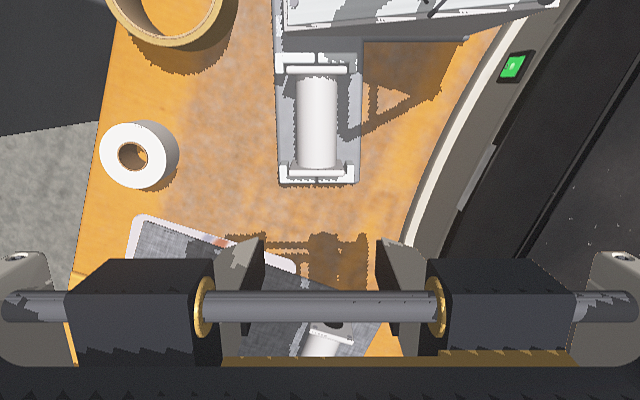

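The cartridge lies flat and centred between the posts in the wrist view, with its flanges at (315,70) and (318,170). The other two cartridges and both rolls have not moved.

Call:
carry_out --pt "0.6 0 0 -1 0 0 0" --pt "0.6 0.3 0.1 -1 0 0 0" --pt "0.6 0.9 0.15 -1 0 0 0" --pt "0.6 0.9 0.15 -1 0 0 0" --pt "0.6 0.9 0.15 -1 0 0 0" --pt "0.6 0.9 0.15 -1 0 0 0" --pt "0.6 0.9 0.15 -1 0 0 0" --pt "0.6 0.9 0.15 0 0 0 0"

```text
clock: 11.55
position: [0.5293, 0.1927, 0.3517]
ee_rot: [1.784, 2.584, 0.005]
force: [1.2, 0.6, -0.7]
width: 0.602
gripper_force: 0.0
```

Call:
carry_out --pt "0.6 0 0 0 0 0 0" --pt "0.6 0 0 0 0 0 0"

```text
clock: 11.75
position: [0.5286, 0.1907, 0.3481]
ee_rot: [-1.784, -2.585, 0.002]
force: [-0.2, 0.5, -0.9]
width: 0.597
gripper_force: 0.0
```

```bash
python3 - <<'E'
from h import *
im=grab("wrist","w4.png");s=arm.observe();print(s["position"],s["ee_rot"])
E
```

```text
[0.52900972 0.18967864 0.3479732 ] [-1.78619701 -2.58345698  0.00283396]
```

View pics/w4.png

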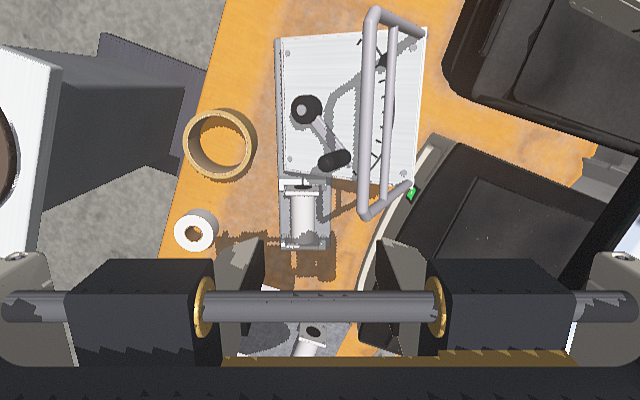

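The view shows the pivot knob at (307,109), the post at (335,160) and the marker partly between the bail bars at (380,62).

```bash
cat > face.py <<'E'
from h import *
yaw=np.radians(20.5); X=np.array([np.cos(yaw),np.sin(yaw),0]);Y=np.array([-X[1],X[0],0]);Z=np.array([0,0,1.])
U=.866*X+.5*Z; N=-.5*X+.866*Z   # upslope, normal
def fc(P,p): d=P-p; return np.stack([d@U,d@Y,d@N],-1)
E
python3 - <<'E'
from face import *
p0=np.array([.4985,.2386,.065])
for f in("w4.png","t3.png","scene0.png"):
    im=pickle.load(open(f"pics/{f}.pkl","rb"));P=cloud(im);F=fc(P,p0);px=im["pixels"].astype(int);g=px.max(-1)
    face=(abs(F[...,2])<.012)&(abs(F[...,0])<.1)&(abs(F[...,1])<.075)&(g>120)
    q=P[face];A=np.c_[q[:,:2],np.ones(len(q))];co=np.linalg.lstsq(A,q[:,2],rcond=None)[0];n=np.array([-co[0],-co[1],1]);n/=np.linalg.norm(n)
    print(f,"n",n.round(3),"N",N.round(3),"off",np.median(F[face][:,2]).round(4),"slope dir yaw",np.degrees(np.arctan2(-n[1],-n[0])).round(2))
    near=(abs(F[...,0])<.13)&(abs(F[...,1])<.09)&(F[...,2]>-.01)&(F[...,2]<.08)&(g<70)
    c,l,st,ce=cv2.connectedComponentsWithStats(near.astype(np.uint8))
    for i in range(1,c):
        if st[i,4]>8: k=F[l==i];print(st[i],ce[i].round(1),"med",np.median(k,0).round(4),"lo",np.percentile(k,3,axis=0).round(4),"hi",np.percentile(k,97,axis=0).round(4))
E
```

```text
w4.png n [-0.47  -0.175  0.865] N [-0.468 -0.175  0.866] off 0.0014 slope dir yaw 20.42
[375  53  12  15  77] [382.5  59.9] med [0.0931 0.0512 0.0124] lo [0.0832 0.0456 0.0028] hi [0.0964 0.0569 0.0134]
[291  95  31  29 464] [306.5 109.3] med [ 0.0083 -0.0006  0.0219] lo [-0.0122 -0.0147  0.0071] hi [0.0177 0.0145 0.0234]
[318 150  33  22 469] [334.2 160. ] med [ 0.0581 -0.0497  0.0476] lo [ 0.0473 -0.0588  0.0162] hi [ 0.061  -0.0426  0.0617]
t3.png n [-0.475 -0.177  0.862] N [-0.468 -0.175  0.866] off 0.0017 slope dir yaw 20.43
[260 176   6  11  62] [262.5 181. ] med [ 0.0583 -0.0547  0.0536] lo [ 0.049  -0.0608  0.0136] hi [ 0.0628 -0.0477  0.0622]
[246 195  11  12  75] [250.6 200.4] med [ 0.0084 -0.0035  0.0221] lo [-0.009  -0.0155  0.0113] hi [0.0187 0.0104 0.0256]
scene0.png n [-0.473 -0.177  0.863] N [-0.468 -0.175  0.866] off 0.0007 slope dir yaw 20.46
[225 196  13  23  33] [231.2 205.8] med [ 0.1201 -0.0747  0.0424] lo [ 0.1191 -0.0785  0.0063] hi [ 0.122  -0.073   0.0764]
[241 224  16  19 171] [248.7 232.8] med [ 0.0497 -0.0456  0.0417] lo [ 0.0416 -0.0554  0.0138] hi [ 0.0595 -0.0426  0.0614]
[195 251  10   8  51] [199.2 255.1] med [0.0914 0.0537 0.0089] lo [0.0847 0.0467 0.    ] hi [0.0982 0.0586 0.0128]
[243 259  16  18 190] [250.  267.9] med [-0.0009  0.0091  0.0202] lo [-0.0152 -0.0108  0.0045] hi [0.0149 0.0157 0.0232]
```

Call:
carry_out --pt "0.6 0.56 -0.86 0 0 0 0" --pt "0.6 0.56 -0.86 0 0 0 0" --pt "0.6 0.56 -0.86 0 0 0 0" --pt "0.6 0.56 -0.86 0 0 0 0" --pt "0.6 0 0 0 0 0 -1" --pt "0.6 0 0 0 0 0 -1" --pt "0.6 0 0 0 0 0 -1" --pt "0.6 0 0 0 0 0 -1"

```text
clock: 12.6
position: [0.4294, 0.2108, 0.3483]
ee_rot: [-1.235, -2.888, 0.002]
force: [0.1, 0.2, -0.6]
width: 0.603
gripper_force: 0.0
```

Call:
carry_out --pt "0.6 0 0 0 0 0 -1" --pt "0.6 0 0 0 0 0 -1" --pt "0.6 0 0 0 0 0 -1" --pt "0.6 0 0 0 0 0 -1" --pt "0.6 0 0 0 0 0 -1" --pt "0.6 0 0 0 0 0 -1" --pt "0.6 0 0 0 0 0 -1" --pt "0.6 0 0 0 0 0 -1"

```text
clock: 13.4
position: [0.4294, 0.2107, 0.3483]
ee_rot: [-0.013, -3.14, 0.001]
force: [-0.5, 0.1, 0.7]
width: 0.601
gripper_force: 0.0
```

Call:
carry_out --pt "0.6 0 0 0 0 0 -1" --pt "0.6 0 0 0 0 0 -1" --pt "0.6 0 0 0 0 0 -1" --pt "0.6 0 0 0 0 0 -0.71" --pt "0.6 0 0 0 0 -0.87 0" --pt "0.6 0 0 0 0 -0.87 0" --pt "0.6 0 0 0 0 0 0"

```text
clock: 14.1
position: [0.4278, 0.2105, 0.3484]
ee_rot: [-0.531, 2.921, 0.043]
force: [-0.5, -0.5, -0.1]
width: 0.599
gripper_force: 0.0
```

```bash
cat > go.py <<'E'
import sys
from face import *
piv=np.array([.4985,.2386,.065])+.0013*N
def go(u,v,n,tilt=True):
    s=arm.observe();p=s["position"];R=Ro.from_rotvec(s["ee_rot"]).as_matrix()
    T=piv+u*U+v*Y+n*N; Rt=np.stack([-U,Y,-N],1)
    print("at",fc(p,piv).round(4),"j",s["joints"].round(2),"shift rows (current axes)",((T-p)@R/.025).round(2),"turn",(Ro.from_matrix(R.T@Rt).as_rotvec()/.1).round(2),"shift in final axes",((T-p)@Rt/.025).round(2))
if __name__=="__main__": go(*map(float,sys.argv[1:4]))
E
python3 go.py .03 0 .2
```

```text
at [ 0.0759 -0.0016  0.2822] j [ 0.25  0.07 -0.88  1.8   0.11  1.13  1.27] shift rows (current axes) [0.6  0.07 3.72] turn [-0.02 -3.49  0.02] shift in final axes [1.84 0.06 3.29]
```

Call:
carry_out --pt "0.6 0 0 0 0 -0.87 0" --pt "0.6 0 0 0 0 -0.87 0" --pt "0.6 0 0 0 0 -0.87 0" --pt "0.6 0 0 0 0 -0.88 0" --pt "0.6 0.92 0.03 0.8 0 0 0" --pt "0.6 0.92 0.03 0.8 0 0 0" --pt "0.6 0 0 0.8 0 0 0" --pt "0.6 0 0 0.8 0 0 0"

```text
clock: 14.9
position: [0.4288, 0.213, 0.2558]
ee_rot: [-0.47, 2.584, 0.125]
force: [1.4, -0.7, -1.0]
width: 0.601
gripper_force: 0.0
```

Call:
carry_out --pt "0.6 0 0 0 0 0 0" --pt "0.6 0 0 0 0 0 0"

```text
clock: 15.1
position: [0.429, 0.2129, 0.2564]
ee_rot: [-0.469, 2.585, 0.127]
force: [-0.1, -0.1, 0.1]
width: 0.6
gripper_force: 0.0
```

```bash
python3 go.py .03 0 .2; python3 - <<'E'
from h import *
im=grab("wrist","w5.png")
E
```

```text
at [0.0315 0.0003 0.2016] j [ 0.43 -0.06 -1.02  2.23  0.15  0.44  1.21] shift rows (current axes) [ 0.06 -0.01  0.06] turn [ 0.02 -0.03  0.01] shift in final axes [ 0.06 -0.01  0.06]
```

View pics/w5.png

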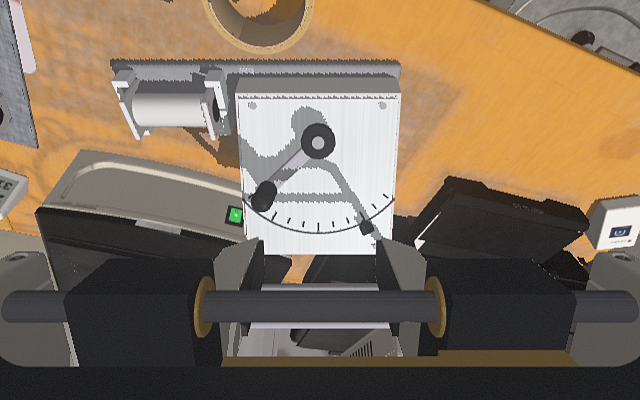

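Clear view down the normal: knob at (318,142), post top at (263,195), marker at (366,227) with its tip toward the pivot, and scale arc below.

```bash
cat > meas.py <<'E'
from face import *
from go import piv
def meas(f):
    im=pickle.load(open(f"pics/{f}.pkl","rb"));P=cloud(im);F=fc(P,piv);g=im["pixels"].max(-1)
    near=(abs(F[...,0])<.125)&(abs(F[...,1])<.08)&(F[...,2]>.004)&(F[...,2]<.08)&(g<80)
    c,l,st,ce=cv2.connectedComponentsWithStats(near.astype(np.uint8));out={}
    for i in range(1,c):
        if st[i,4]<8: continue
        k=F[l==i];m=np.median(k,0);r=np.hypot(m[0],m[1])
        if r<.02: nm="knob";k=k[k[:,2]>.018]
        elif r<.085: nm="post";k=k[k[:,2]>.058]
        else: nm="mark"; k=k[k[:,2]>.009]
        if len(k)<5: continue
        (cx,cy),rr=cv2.minEnclosingCircle(k[:,:2].astype(np.float32))
        mid=(np.percentile(k[:,:2],3,axis=0)+np.percentile(k[:,:2],97,axis=0))/2
        out[nm]=(mid,k);print(nm,len(k),"circ",np.round([cx,cy,rr],4),"mid",mid.round(4),"mean",k.mean(0).round(4))
    o=out["knob"][0] if "knob" in out else np.zeros(2)
    for nm in("post","mark"):
        if nm in out:
            for t,m in(("mid",out[nm][0]),("mean",out[nm][1].mean(0)[:2])): print(nm,t,"r",np.hypot(*(m-o)).round(4),"ang",np.arctan2(*(m-o)[::-1]).round(3),"ang abt piv",np.arctan2(m[1],m[0]).round(3))
if __name__=="__main__":
    import sys
    for a in sys.argv[1:]: print(a);meas(a)
E
python3 meas.py w5.png scene0.png w4.png
```

```text
w5.png
mark 9 circ [-0.1158 -0.012   0.006 ] mid [-0.1159 -0.012 ] mean [-0.116  -0.012   0.0246]
knob 780 circ [ 0.0006 -0.0004  0.0168] mid [ 0.0002 -0.0003] mean [-0.0001 -0.0006  0.0209]
post 174 circ [ 0.0505 -0.052   0.0078] mid [ 0.0505 -0.0521] mean [ 0.0501 -0.0523  0.0595]
mark 122 circ [0.0936 0.051  0.008 ] mid [0.0939 0.0516] mean [0.0939 0.0512 0.0107]
mark 11 circ [ 0.1205 -0.0462  0.0045] mid [ 0.1209 -0.0463] mean [ 0.1209 -0.0465  0.0761]
post mid r 0.0723 ang -0.801 ang abt piv -0.801
post mean r 0.0721 ang -0.807 ang abt piv -0.807
mark mid r 0.1292 ang -0.364 ang abt piv -0.366
mark mean r 0.1292 ang -0.366 ang abt piv -0.367
scene0.png
mark 41 circ [ 0.1204 -0.0717  0.0067] mid [ 0.1205 -0.0744] mean [ 0.1204 -0.0745  0.048 ]
mark 57 circ [0.1209 0.0225 0.0569] mid [0.1207 0.0257] mean [0.1208 0.0408 0.0728]
post 17 circ [ 0.0505 -0.0514  0.0077] mid [ 0.0498 -0.0517] mean [ 0.05   -0.0517  0.0597]
mark 21 circ [0.0927 0.0547 0.0058] mid [0.0937 0.0537] mean [0.0939 0.0534 0.0104]
knob 113 circ [0.0001 0.0002 0.0165] mid [0.     0.0016] mean [0.     0.0028 0.0203]
mark 21 circ [-0.0926 -0.0572  0.0084] mid [-0.0915 -0.0571] mean [-0.0913 -0.0576  0.0149]
post mid r 0.0729 ang -0.82 ang abt piv -0.804
post mean r 0.073 ang -0.818 ang abt piv -0.802
mark mid r 0.1088 ang -2.571 ang abt piv -2.584
mark mean r 0.1088 ang -2.566 ang abt piv -2.578
w4.png
mark 83 circ [0.1049 0.0473 0.0169] mid [0.0996 0.0512] mean [0.0941 0.0511 0.0135]
knob 455 circ [0.002  0.0002 0.0171] mid [ 0.0022 -0.0006] mean [ 0.0033 -0.0003  0.0209]
post 115 circ [ 0.0518 -0.0523  0.0076] mid [ 0.0519 -0.0516] mean [ 0.0519 -0.0518  0.0596]
post mid r 0.0713 ang -0.798 ang abt piv -0.783
post mean r 0.0714 ang -0.799 ang abt piv -0.784
mark mid r 0.1103 ang 0.488 ang abt piv 0.475
mark mean r 0.1054 ang 0.512 ang abt piv 0.497
```

Call:
carry_out --pt "0.6 -0.2 -0.7 0.4 0 0 0" --pt "0.6 -0.2 -0.7 0.8 0 0 0" --pt "0.6 -0.2 -0.7 0.8 0 0 0" --pt "0.6 0 0 0.8 0 0 0" --pt "0.6 0 0 0.8 0 0 0" --pt "0.6 0 0 0.8 0 0 0" --pt "0.6 0 0 0 0 0 0"

```text
clock: 15.85
position: [0.5114, 0.1881, 0.1679]
ee_rot: [-0.471, 2.583, 0.124]
force: [0.0, -0.4, 0.6]
width: 0.599
gripper_force: 0.0
```

```bash
python3 go.py .047 -.052 .023
```

```text
at [ 0.0466 -0.0518  0.0906] j [ 0.13  0.23 -0.71  2.26  0.94  0.29  0.55] shift rows (current axes) [-0.02 -0.01  2.71] turn [ 0.   -0.03  0.03] shift in final axes [-0.02 -0.01  2.71]
```

Call:
carry_out --pt "0.6 0 0 0.6 0 0 0" --pt "0.6 0 0 0.7 0 0 0" --pt "0.6 0 0 0.7 0 0 0" --pt "0.6 0 0 0.7 0 0 0" --pt "0.6 0 0 0 0 0 0"

```text
clock: 16.35
position: [0.5435, 0.1996, 0.1107]
ee_rot: [-0.469, 2.581, 0.123]
force: [-0.4, 0.1, 0.8]
width: 0.599
gripper_force: 0.0
```

Call:
carry_out --pt "0.15 0 0 0 0 0 0" --pt "0.15 0 0 0 0 0 0" --pt "0.15 0 0 0 0 0 0" --pt "0.15 0 0 0 0 0 0" --pt "0.15 0 0 0 0 0 0" --squeeze 6

```text
clock: 16.85
position: [0.5431, 0.1992, 0.111]
ee_rot: [-0.468, 2.581, 0.124]
force: [5.2, -7.9, 5.4]
width: 0.213
gripper_force: 4.8
```

```bash
python3 go.py .047 -.052 .023
```

```text
at [ 0.0473 -0.0525  0.0245] j [-0.1   0.36 -0.47  2.27  1.48  0.23  0.01] shift rows (current axes) [0.01 0.02 0.06] turn [-0.01  0.    0.01] shift in final axes [0.01 0.02 0.06]
```

Call:
carry_out --pt "0.15 -0.31 0.35 0 0 0 0" --pt "0.15 -0.25 0.4 0 0 0 0" --pt "0.15 -0.18 0.43 0 0 0 0" --pt "0.15 -0.11 0.46 0 0 0 0" --pt "0.15 0 0 0 0 0 0"

```text
clock: 17.35
position: [0.5471, 0.2461, 0.1225]
ee_rot: [-0.469, 2.579, 0.126]
force: [5.7, 2.1, 2.8]
width: 0.213
gripper_force: 6.0
```

```bash
python3 go.py .068 -.0108 .023
```

```text
at [ 0.0704 -0.01    0.0245] j [-0.17  0.37 -0.5   2.21  1.32  0.3   0.1 ] shift rows (current axes) [ 0.1  -0.03  0.06] turn [0.01 0.03 0.02] shift in final axes [ 0.1  -0.03  0.06]
```

Call:
carry_out --pt "0.15 0.03 0.47 0 0 0 0" --pt "0.15 0.06 0.47 0 0 0 0" --pt "0.15 0.14 0.45 0 0 0 0" --pt "0.15 0.19 0.4 0 0 0 0" --pt "0.15 0 0 0 0 0 0" --pt "0.15 0 0 0 0 0 0"

```text
clock: 17.95
position: [0.5206, 0.2844, 0.1158]
ee_rot: [-0.472, 2.582, 0.128]
force: [-1.6, 2.0, 1.2]
width: 0.214
gripper_force: 6.0
```

```bash
python3 - <<'E'
from h import *
grab("wrist","w6.png")
E
python3 go.py .060 .0345 .023; python3 meas.py w6.png
```

```text
at [0.0573 0.035  0.0243] j [-0.27  0.38 -0.52  2.22  1.38  0.36 -0.05] shift rows (current axes) [-0.11 -0.02  0.05] turn [ 0.03 -0.01  0.03] shift in final axes [-0.11 -0.02  0.05]
w6.png
knob 3530 circ [ 0.0009 -0.0004  0.0169] mid [ 0.0007 -0.0001] mean [0.0002 0.0001 0.0209]
post 211 circ [0.0468 0.0355 0.0121] mid [0.0488 0.0355] mean [0.0475 0.0357 0.0628]
post 91 circ [0.0615 0.0239 0.005 ] mid [0.0627 0.0248] mean [0.0628 0.0248 0.0695]
post 54 circ [0.068  0.0358 0.0042] mid [0.0685 0.0358] mean [0.0683 0.0357 0.0593]
post 96 circ [0.0598 0.0471 0.0063] mid [0.0624 0.0464] mean [0.0627 0.0464 0.0697]
post 8 circ [0.0621 0.0235 0.0021] mid [0.0621 0.0235] mean [0.0624 0.0235 0.0758]
mark 46 circ [ 0.1221 -0.0731  0.0016] mid [ 0.1218 -0.0727] mean [ 0.1218 -0.0726  0.017 ]
post mid r 0.0658 ang 0.367 ang abt piv 0.361
post mean r 0.066 ang 0.365 ang abt piv 0.36
mark mid r 0.1412 ang -0.54 ang abt piv -0.538
mark mean r 0.1411 ang -0.54 ang abt piv -0.538
```

Call:
carry_out --pt "0.5 0 0 0 0 0 0" --pt "0.5 0 0 0 0 0 0" --pt "0.5 0 0 0 0 0 0" --pt "0.5 0 0 0 0 0 0" --pt "0.5 0 0 -0.5 0 0 0" --pt "0.5 0 0 -0.7 0 0 0" --pt "0.5 0 0 -0.9 0 0 0" --pt "0.5 0.2 0 -0.9 0 0 0"

```text
clock: 18.8
position: [0.4818, 0.2688, 0.1789]
ee_rot: [-0.47, 2.582, 0.126]
force: [-0.3, -0.3, -0.4]
width: 0.503
gripper_force: 0.0
```

Call:
carry_out --pt "0.5 0.2 -0.2 -0.9 0 0 0" --pt "0.5 0.2 -0.3 -0.9 0 0 0" --pt "0.5 0.2 -0.3 -0.9 0 0 0" --pt "0.5 0.2 -0.3 -0.9 0 0 0" --pt "0.5 0 -0.3 -0.5 0 0 0" --pt "0.5 0 0 0 0 0 0" --pt "0.5 0 0 0 0 0 0"

```text
clock: 19.5
position: [0.4305, 0.2117, 0.2571]
ee_rot: [-0.468, 2.581, 0.125]
force: [0.8, 0.8, -0.1]
width: 0.502
gripper_force: 0.0
```

```bash
python3 - <<'E'
from h import *
im=grab("wrist","w7.png")
a=cv2.resize(im["pixels"][110:260,230:410],None,fx=4,fy=4,interpolation=cv2.INTER_CUBIC)
cv2.imwrite("pics/w7c.png",a[:,:,::-1])
E
python3 go.py .06 .0345 .023; python3 meas.py w7.png
```

```text
at [ 0.0324 -0.001   0.2013] j [ 0.15 -0.06 -0.77  2.25  0.21  0.44  1.13] shift rows (current axes) [-1.11  1.41  7.13] turn [ 0.01 -0.01  0.02] shift in final axes [-1.1   1.42  7.13]
w7.png
knob 787 circ [ 0.0004 -0.0004  0.0168] mid [ 0.0002 -0.0004] mean [-0.0001 -0.0006  0.0208]
post 167 circ [0.0623 0.0355 0.008 ] mid [0.0626 0.0352] mean [0.0621 0.0353 0.0594]
mark 12 circ [ 0.1208 -0.0391  0.0045] mid [ 0.1208 -0.0392] mean [ 0.1208 -0.0389  0.0763]
mark 10 circ [ 0.1208 -0.0287  0.0042] mid [ 0.1207 -0.0287] mean [ 0.1208 -0.0287  0.0776]
post mid r 0.0718 ang 0.518 ang abt piv 0.511
post mean r 0.0714 ang 0.523 ang abt piv 0.517
mark mid r 0.1238 ang -0.231 ang abt piv -0.233
mark mean r 0.1238 ang -0.23 ang abt piv -0.233
```

View pics/w7c.png

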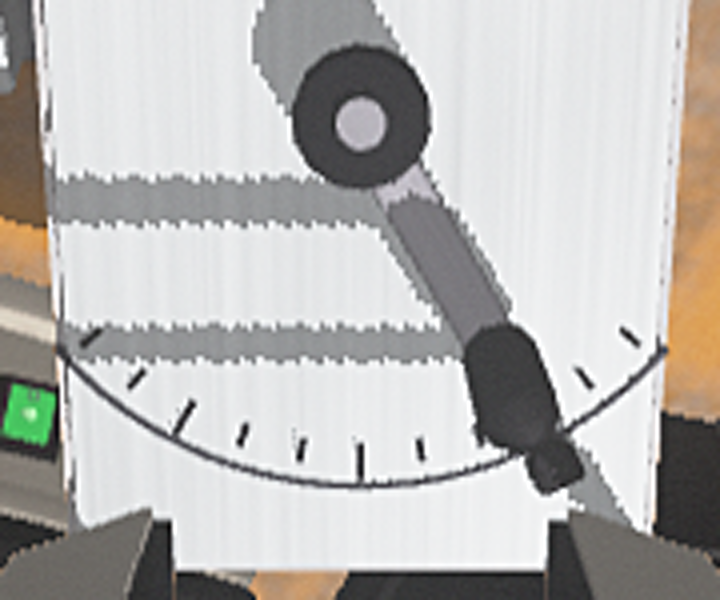

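The lever now points at the marker: in the crop the post is at (515,385), the knob at (362,122) and the marker at (555,460) just beyond. I'll check the residual on low-lying features, the lever bar and the marker outline.

```bash
python3 - <<'E'
from face import *
from go import piv
for f in("w5.png","w7.png"):
    im=pickle.load(open(f"pics/{f}.pkl","rb"));P=cloud(im);F=fc(P,piv);px=im["pixels"].astype(int);g=px.max(-1)
    o=np.array([.0001,-.0004]);d=F[...,:2]-o;r=np.hypot(d[...,0],d[...,1]);a=np.arctan2(d[...,1],d[...,0]);n=F[...,2]
    sgn=1 if f=="w7.png" else -1
    print(f)
    # bar
    for r0 in np.arange(.022,.058,.006):
        m=(abs(r-r0)<.003)&(n>.005)&(n<.02)&(a*sgn>.2)
        if m.sum()>5: k=a[m]; w=(np.percentile(k,4)+np.percentile(k,96))/2; print(" bar r",r0.round(3),m.sum(),"n",np.median(n[m]).round(4),"mean",k.mean().round(4),"mid",w.round(4))
    m=(r>.092)&(r<.118)&(g<90)&(n>.002)&(n<.02)&(a>.35)&(a<.65)
    for r0 in np.arange(.094,.118,.004):
        q=m&(abs(r-r0)<.002)
        if q.sum()>2: k=a[q];print(" mark r",r0.round(3),q.sum(),"n",np.median(n[q]).round(4),"mean",k.mean().round(4),"mid",((k.min()+k.max())/2).round(4),"w mm",(np.ptp(k)*r0*1000).round(1))
    q=m&(n>.008);print(" mark mean",a[q].mean(),r[q].min(),r[q].max())
E
```

```text
w5.png
 bar r 0.022 89 n 0.0128 mean -0.806 mid -0.8016
 bar r 0.028 87 n 0.0127 mean -0.8015 mid -0.7973
 bar r 0.034 87 n 0.0127 mean -0.8126 mid -0.8101
 bar r 0.04 83 n 0.0128 mean -0.8048 mid -0.8057
 bar r 0.046 81 n 0.0129 mean -0.8042 mid -0.8021
 bar r 0.052 84 n 0.0128 mean -0.8037 mid -0.801
 bar r 0.058 78 n 0.0128 mean -0.7986 mid -0.801
 mark r 0.098 7 n 0.0061 mean 0.5038 mid 0.5071 w mm 3.1
 mark r 0.102 41 n 0.01 mean 0.5054 mid 0.5287 w mm 15.6
 mark r 0.106 47 n 0.0107 mean 0.5041 mid 0.5038 w mm 13.2
 mark r 0.11 48 n 0.0107 mean 0.5041 mid 0.5037 w mm 13.4
 mark r 0.114 10 n 0.0106 mean 0.508 mid 0.5025 w mm 10.6
 mark mean 0.5032718802686826 0.09877800006676785 0.11299799289551556
w7.png
 bar r 0.022 87 n 0.0127 mean 0.5224 mid 0.5277
 bar r 0.028 83 n 0.0129 mean 0.5166 mid 0.5177
 bar r 0.034 81 n 0.0128 mean 0.5237 mid 0.5183
 bar r 0.04 81 n 0.0128 mean 0.5228 mid 0.5202
 bar r 0.046 82 n 0.013 mean 0.5218 mid 0.5217
 bar r 0.052 80 n 0.0129 mean 0.5255 mid 0.5236
 bar r 0.058 76 n 0.013 mean 0.5237 mid 0.5213
 mark r 0.102 40 n 0.0098 mean 0.508 mid 0.5244 w mm 21.6
 mark r 0.106 49 n 0.0108 mean 0.4999 mid 0.5016 w mm 13.4
 mark r 0.11 45 n 0.0108 mean 0.5047 mid 0.5038 w mm 13.0
 mark r 0.114 8 n 0.0106 mean 0.505 mid 0.509 w mm 9.6
 mark mean 0.5038578453343122 0.10021652602391673 0.11330747325933427
```

Call:
carry_out --pt "0.5 -0.3 0.4 0.9 0 0 0" --pt "0.5 -0.3 0.4 0.9 0 0 0" --pt "0.5 -0.3 0.4 0.9 0 0 0" --pt "0.5 -0.15 0.24 0.9 0 0 0" --pt "0.5 0 0 0.9 0 0 0" --pt "0.5 0 0 0 0 0 0"

```text
clock: 20.15
position: [0.4899, 0.2737, 0.1695]
ee_rot: [-0.474, 2.587, 0.126]
force: [-1.0, -0.4, 0.1]
width: 0.502
gripper_force: 0.0
```

```bash
python3 go.py .059 .035 .0235
```

```text
at [0.0559 0.0358 0.0871] j [-0.1   0.27 -0.71  2.22  1.04  0.42  0.27] shift rows (current axes) [-0.14 -0.04  2.54] turn [ 0.03 -0.06  0.04] shift in final axes [-0.12 -0.03  2.54]
```

Call:
carry_out --pt "0.5 -0.12 -0.03 0.65 0 0 0" --pt "0.5 0 0 0.65 0 0 0" --pt "0.5 0 0 0.65 0 0 0" --pt "0.5 0 0 0.6 0 0 0" --pt "0.5 0 0 0 0 0 0" --pt "0.5 0 0 0 0 0 0"

```text
clock: 20.75
position: [0.5227, 0.2844, 0.1197]
ee_rot: [-0.471, 2.583, 0.126]
force: [-0.1, 0.8, 0.3]
width: 0.502
gripper_force: 0.0
```

```bash
python3 go.py .059 .0339 .0235
```

```text
at [0.0609 0.0344 0.0267] j [-0.21  0.39 -0.59  2.21  1.36  0.39 -0.02] shift rows (current axes) [ 0.08 -0.02  0.13] turn [ 0.01 -0.02  0.03] shift in final axes [ 0.08 -0.02  0.13]
```

Call:
carry_out --pt "0.5 0.08 -0.02 0.1 0 0 0" --pt "0.15 0 0 0 0 0 0" --pt "0.15 0 0 0 0 0 0" --pt "0.15 0 0 0 0 0 0" --pt "0.15 0 0 0 0 0 0" --pt "0.15 0 0 0 0 0 0" --pt "0.15 0 0 0 0 0 0" --squeeze 12

```text
clock: 21.45
position: [0.5232, 0.2844, 0.1168]
ee_rot: [-0.471, 2.581, 0.127]
force: [0.0, 3.4, 2.2]
width: 0.211
gripper_force: 12.0
```

```bash
python3 go.py .059 .0339 .0235
```

```text
at [0.0598 0.0342 0.024 ] j [-0.21  0.39 -0.59  2.21  1.38  0.39 -0.05] shift rows (current axes) [ 0.03 -0.01  0.02] turn [0.02 0.   0.03] shift in final axes [ 0.03 -0.01  0.02]
```

Call:
carry_out --pt "0.15 0 -0.02 0 0 0 0" --pt "0.15 0 0 0 0 0 0" --pt "0.5 0 0 0 0 0 0" --pt "0.5 0 0 0 0 0 0" --pt "0.5 0 0 0 0 0 0" --pt "0.5 0 0 -0.5 0 0 0" --pt "0.5 0 0 -0.8 0 0 0" --pt "0.5 0.2 0 -0.9 0 0 0"

```text
clock: 22.25
position: [0.4933, 0.2712, 0.1614]
ee_rot: [-0.469, 2.583, 0.124]
force: [-0.6, -0.0, 0.5]
width: 0.5
gripper_force: 0.0
```

Call:
carry_out --pt "0.5 0.3 -0.2 -0.9 0 0 0" --pt "0.5 0.3 -0.3 -0.9 0 0 0" --pt "0.5 0.3 -0.3 -0.9 0 0 0" --pt "0.5 0 -0.3 -0.9 0 0 0" --pt "0.5 0 -0.3 -0.9 0 0 0" --pt "0.5 0 0 -0.4 0 0 0" --pt "0.5 0 0 0 0 0 0" --pt "0.5 0 0 0 0 0 0"

```text
clock: 23.05
position: [0.4316, 0.2111, 0.2534]
ee_rot: [-0.468, 2.583, 0.123]
force: [-1.1, 0.0, -1.0]
width: 0.498
gripper_force: 0.0
```

```bash
python3 - <<'E'
from face import *
from go import piv
im=grab("wrist","w8.png");t=grab("top","t8.png")
P=cloud(im);F=fc(P,piv);g=im["pixels"].max(-1);o=np.array([.0001,-.0004]);d=F[...,:2]-o;r=np.hypot(d[...,0],d[...,1]);a=np.arctan2(d[...,1],d[...,0]);n=F[...,2]
m=(r>.022)&(r<.058)&(n>.005)&(n<.02)&(a>.2)&(a<.9);print("bar",a[m].mean())
m=(r>.104)&(r<.113)&(g<90)&(n>.008)&(n<.02)&(a>.35)&(a<.65);print("mark",a[m].mean())
Q=cloud(t);q0=cloud(pickle.load(open("pics/top0.png.pkl","rb")))
for nm,(x,y,R,z0) in dict(long=(.6243,-.14,.06,.025),short=(.4587,-.134,.045,.025),label=(.42,.008,.04,.02),tape=(.42,.13,.06,.03)).items():
    for C in(q0,Q):
        k=(np.hypot(C[...,0]-x,C[...,1]-y)<R)&(C[...,2]>z0)&(C[...,2]<.06);print(nm,C[k].mean(0).round(4),k.sum())
print(arm.observe()["position"],arm.observe()["force"])
E
python3 meas.py w8.png|grep post
```

```text
bar 0.5090808747010074
mark 0.5054782621972799
long [ 0.6225 -0.1407  0.043 ] 448
long [ 0.6225 -0.141   0.0427] 450
short [ 0.4588 -0.1342  0.0428] 337
short [ 0.4587 -0.1345  0.043 ] 337
label [0.4042 0.0093 0.0319] 226
label [0.4042 0.0096 0.0317] 230
tape [0.4119 0.1383 0.0465] 169
tape [0.4064 0.1178 0.046 ] 79
[0.43128943 0.21156337 0.2528198 ] [-0.39898895 -0.46205826 -0.08303188]
post 176 circ [0.0628 0.0348 0.0079] mid [0.0629 0.0345] mean [0.0628 0.0345 0.0594]
post mid r 0.0718 ang 0.51 ang abt piv 0.502
post mean r 0.0717 ang 0.51 ang abt piv 0.502
```

```bash
python3 -c "
from cell import arm
print(arm.sign_off())"
```

```text
the job is handed in; nothing more can be done
None
```

The job is handed in after about 23 s of the 61 s: the middle (85 mm) cartridge lies flat and centred in the rest, and the lever measured about 0.509 rad against about 0.505 for the set marker. The marker, the other two cartridges and the label roll measured unmoved; the arm partly hid the tape roll in the last top view, so I couldn't fully re-measure it, but no move went near it.

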